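# Pull a proof: roll the press roller over the lino block to the pointer

### The arm

A 6-joint arm with a two-finger parallel gripper is mounted at the origin on the work surface. World frame = base frame: x ahead of the robot, y to its left, z up, the work surface at z = 0. Lengths are in m, angles in degrees, forces in N, time in s.
With the tool pointing down it reaches from about 0.35 to 0.875 m from the base axis. Payload 15.5 kg.
Tool frame: the origin (TCP) lies on the centre line of the jaws, within the pads' length; the fingertips stand 25 mm ahead of it and the grasp point (between the pads) lies 6 mm ahead of it; z points along the fingers, y is the line along which they close (so a half turn about z gives the same grasp; the last joint's range is limited). The gripper opens to 85 mm and grips with 20 to 120 N. Pads are 22 mm wide; open, the fingers measure 114 mm over their backs; the gripper's body (76 mm by 85 mm) begins 54 mm behind the grasp point. The pads swing forward as they close: fully open they stand 13 mm farther back than shut.
Start: joints at [67.122, 28.281, 77.091, -0, 74.628, -5.472], TCP at [0.187, 0.596, 0.256] pointing down, gripper open.
Joint ranges: [-166.48, 166.48], [-47.26, 123.95], [12.59, 153.08], [-70.14, 250.14], [6.76, 159.57], [-176.63, 176.63]. Speed limits (degrees/s): [108.29, 108.29, 147.25, 172.46, 172.46, 172.46].

### API

Orientations are given as [roll, pitch, yaw] about the fixed x, y, z axes, in that order (R = Rz(yaw) Ry(pitch) Rx(roll)).
In Python, from cell import r, vision gives the robot as it stands.
- The arm moves only by the tool jog_arm, never from a script. Its argument "steps" is one flat list of numbers, 6 for each row, row after row: the shift along the tool's x, y, z scaled (see below), then the turn, a rotation vector about the tool's x, y, z scaled (see below). A call has 1 to 20 rows; each row shifts and turns the commanded pose from where the row before left it, along the tool's axes as they then stand; what a row does not reach is not made up. The controller multiplies each number of a shift by 15 cm and each number of a turn by 90 degrees. A row lasts 1/8 s, in which the tool goes at most 62.5 mm and 10.7 degrees, less where a joint would pass 70% of its speed; a pose out of reach is approached as far as the arm can. A call with a number of a shift or a turn outside -1 to 1 is refused whole. A call with a gripper value outside its range is refused whole. "grip" is the finger opening in mm, from 0 to 85.4, set as the call begins (left out, the last holds). The fingers move at their own pace and stop on an object; "newtons" is the grip in N (left out, the last holds). Time passes only in rows, so rows that do not move let the fingers close. It gives the time, the measured TCP pose, the force, the opening and the grip force at its end, in the units of the state.
- r.get_state(): the state, without advancing time (a new reading comes with each control period).
- vision.grab_frame(name): name is "side" or "top" or "wrist"; returns (picture, depth): 384x512x3 uint8, red, green, blue; 384x512 float32, m along the optical axis (not along the pixel's ray), 0 where there is no reading.
- vision.calibration(name): a dict with "mtx" (3x3 intrinsics, pixels), "R" (3x3) and "t" (3): a world point X has camera coordinates R X + t. Camera axes: x right, y down, z forward; pixel columns grow to the right and rows downward; lengths in m; the calibration is good to about 2 mm. A picture is of the moment at which its call begins: read the wrist's pose just before it. calibration takes no time and is no camera call; for the wrist camera it gives the pose at the moment of the call.
- r.finish_job(): hands the job in; it is judged then, once.
The state is a dict: "time_s": time; "joint_pos": joint angles; "joint_vel": joint speeds; "joint_efforts": joint torques, N m; "tool_pos": TCP position; "tool_rot": TCP orientation; "force": force on the tool from outside, world axes, zero at the start; "moment": the same for the moment, N m; "gripper_width": finger opening in m; "finger_force": force on a finger pad.
Only numpy, scipy, OpenCV 4.12 (cv2) and the standard library are available. Lean on these libraries where they do the work, as an engineer would, in place of code of your own. Each camera call takes 0.05 s, during which the arm holds its last target. There are 200 camera calls.

### The job

On the small hand press, roll the loose rubber roller over the carved lino block by pushing along its top with the fingertips, and let it come to rest on the rails with its axis level with the brass pointer. It must really roll, not be slid along: keep the fingertips on its upper half, and do not grip or lift it. Leave the pointer and the artist's things around the press where they are, and finish clear of everything.

Things in the scene. Friction and masses are not known exactly. Their poses are not given: they have to be found in the camera images.
- press: Fixed wooden hand press: board 350 mm long (its x), 161 mm wide (its y); origin at the centre of its underside, on the bench. The roller rolls along x on two side rails, tops 24 mm above the bench, between cheeks 8 mm thick with tops at 36 mm. End lips: inner faces at x = -165 and +165 mm, tops at 34 mm. Roller starts at x -135 to -95 mm; pointer at x 45 to 105 mm
- block_mid (a point): Centre of the top face of the carved brown lino block, 90 mm (press x) by 86 mm (press y), lying between the rails with its top 1 mm below theirs, so that the roller passes over it. It does not move.
- roller: Loose black rubber roller with steel end plates, diameter 60 mm, length 140 mm, about 0.6 kg, across the rails. Origin mid-way on its axis, 54 mm above the bench (top at 84 mm); y along the axis, parallel to the press's y; z is up at first and turns with it. Pressed lightly (4 N), fingertips drive it without slip and the axis moves half as far as they do; let go at 0.1 m/s it coasts some 12 mm and stops.
- gauge_tip (a point): Top end of the brass pointer: an upright pin, 8 mm diameter, on a 20 mm wide block that sits on the cheek at the press's -y side (83 mm from the centre line), 78 mm above the bench. The roller's axis shall end at the same press x as this pin. It slides along the cheek if pushed with over 3 N: do not touch it.
- tube: Bystander: paint tube about 100 mm long, 38 mm wide, 22 mm high, lying beside the press on the pointer side. Origin under its middle.
- knife: Bystander: palette knife 200 mm long, lying beside the press on the pointer side. Origin under its middle.
- jar: Bystander: lidded amber glass jar, 58 mm diameter, 75 mm high, standing beyond the press's -x end. Origin under its centre.
- tin: Bystander: flat pencil tin 90 x 180 x 16 mm, lying beyond the press's +x end. Origin under its centre.
Things that resemble listed ones, but are neither listed nor needed, are in the scene too. There is more than one size of the roller; the job needs the middle-sized.

How it is judged:
By the outcome, as a careful person would: the job done as asked, in the order asked, and still so for the second after the job is handed in, with the robot touching nothing.
It also fails if it takes over 54 s, if anything falls off the work surface, if the arm or the gripper's body presses on something with over 40 N, if the wrist force passes 120 N, or if a joint passes its speed limit or range.

## Working session

There is one attempt and no reset: what is moved stays moved. The work goes in short steps, Python scripts to look and compute and a tool call to move; the robot and the scene stay as the last step left them, time stands still between calls to the robot, and variables do not carry over. Pictures are saved under pics/ and viewed, at most 10 in all, crops included, and the job is handed in when it is done.

Besides the shell and the picture viewer there is one more tool, called after "Emit:" as name(argument=value, ...) on one line, values as JSON. jog_arm: Moves the arm, as the interface text tells. Shifts and turns lie within -1 to 1; 1 stands for 15 cm of shift or 90 degrees of turn. Its arguments: {"type":"object","properties":{"steps":{"type":"array","items":{"type":"number","minimum":-1,"maximum":1}},"grip":{"type":"number"},"newtons":{"type":"number"}},"required":["steps"]}

```bash
mkdir -p pics; cat > h.py <<'E'
import numpy as np, cv2
from cell import r, vision
def grab(n,fn=None):
    c=vision.calibration(n); p,d=vision.grab_frame(n)
    np.savez('pics/%s.npz'%n,p=p,d=d,**{k:np.array(c[k]) for k in('mtx','R','t')})
    if fn: cv2.imwrite('pics/'+fn,p[...,::-1])
    return p,d,c
def load(n): return np.load('pics/%s.npz'%n)
def pt(f,u,v,z=None):
    ray=np.linalg.inv(f['mtx'])@[u,v,1]; R,t=f['R'],f['t']
    if z is None: return R.T@(ray*f['d'][int(v),int(u)]-t)
    o=-R.T@t; w=R.T@ray; return o+w*(z-o[2])/w[2]
E
python3 - <<'E'
from h import *
a=grab('top')[0];b=grab('side')[0]
cv2.imwrite('pics/t1.png',cv2.resize(a,(800,600))[...,::-1]);cv2.imwrite('pics/s1.png',b[...,::-1])
print(r.get_state())
E
```

```text
{'time_s': 0.1, 'joint_pos': array([ 6.71233961e+01,  2.83105582e+01,  7.71240092e+01,  1.83439133e-04,
        7.46262476e+01, -5.47211879e+00]), 'joint_vel': array([-0.05291089, -0.10189277, -0.13835476,  0.02717257,  0.09449485,
       -0.02369003]), 'joint_efforts': array([ 1.66781647e-03, -8.83590174e+01, -3.84559143e+01, -1.47121449e-05,
        5.00792565e-03, -4.33542107e-05]), 'tool_pos': array([0.18683458, 0.59611897, 0.25576563]), 'tool_rot': array([-1.79939479e+02, -5.97541647e-03,  1.62595463e+02]), 'force': array([-0.16641874,  0.8665666 , -0.10305015]), 'moment': array([0.01541511, 0.0161086 , 0.03669876]), 'finger_force': 0.0, 'gripper_width': 0.08537761455476642}
```

View pics/t1.png

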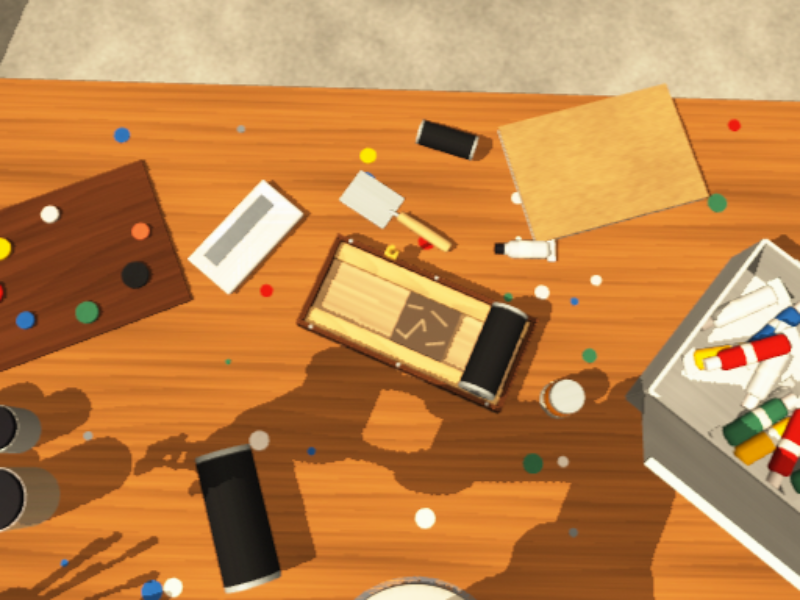

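View pics/s1.png

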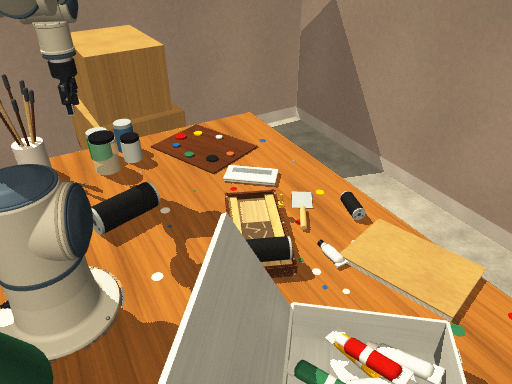

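Three black rollers show in the 800x600 top view: a small one at (447,139), a large one at (237,518), and the middle one on the press at (495,350), which is the one I want. The brass pointer is at about (391,252), the jar at (567,397), the tin at (247,237), the tube at (527,250) and the knife at (395,210). Next is a close crop to check.

```bash
python3 - <<'E'
from h import *
f=load('top'); c=f['p'][145:268,185:350]
cv2.imwrite('pics/t2.png',cv2.resize(c,None,fx=4.8,fy=4.8,interpolation=cv2.INTER_CUBIC)[...,::-1])
for n,u,v in [('roller',495,350),('pointer',391,252),('jar',567,397),('tin',247,237),('bench',300,420)]:
    print(n,pt(f,u*.64,v*.64).round(4))
print('campos',(-f['R'].T@f['t']).round(3))
E
```

```text
roller [ 0.484  -0.1096  0.0848]
pointer [0.6385 0.0503 0.0624]
jar [ 0.4167 -0.2185  0.0788]
tin [0.6685 0.2846 0.0209]
bench [ 0.3766  0.1869 -0.0024]
campos [0.308 0.073 1.246]
```

View pics/t2.png

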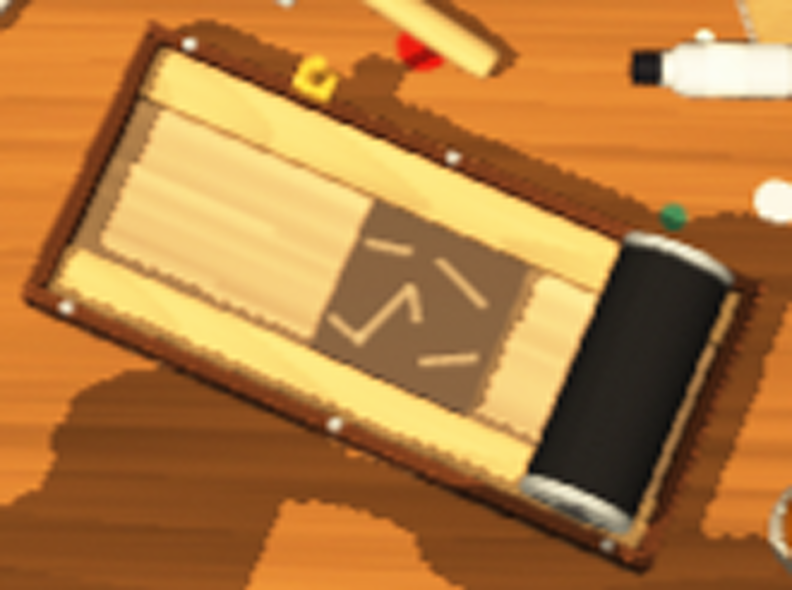

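The crop confirms it: the roller on the press, 140 mm long with steel ends, sits near the -x end. The pointer's yellow block is at crop (315,78). I'll do a coarse fit, then look from closer with the wrist camera.

```bash
python3 - <<'E'
from h import *
f=load('top')
C=[(150,25),(27,297),(645,570),(757,288)]
P=np.array([pt(f,185+x/4.8,145+y/4.8,.035) for x,y in C])
print(P.round(4)); print([np.linalg.norm(P[i]-P[(i+1)%4]).round(3) for i in range(4)])
ctr=P.mean(0); ex=(P[0]+P[1]-P[2]-P[3])[:2]; ex/=np.linalg.norm(ex); print('ctr',ctr,'ex',ex,np.degrees(np.arctan2(ex[1],ex[0])))
ey=np.array([-ex[1],ex[0]])
def loc(p): d=p[:2]-ctr[:2]; return d@ex,d@ey
for n,x,y,z in [('r_top',678,262,.084),('r_bot',578,500,.084),('pin',320,68,.078),('pinblk',315,78,.05),('blkmid',425,305,.023)]:
    p=pt(f,185+x/4.8,145+y/4.8,z); print(n,p.round(4),np.round(loc(p),4))
c=vision.calibration('wrist'); s=r.get_state()
from scipy.spatial.transform import Rotation as Ro
T=Ro.from_euler('xyz',s['tool_rot'],degrees=True).as_matrix()
print('cam in tool',T.T@(-c['R'].T@c['t']-s['tool_pos']),'\n',(c['R']@T).round(3),c['mtx']); print(T.round(2))
E
```

```text
[[ 0.6725  0.1361  0.035 ]
 [ 0.5256  0.1939  0.035 ]
 [ 0.3946 -0.1234  0.035 ]
 [ 0.5408 -0.1819  0.035 ]]
[np.float64(0.158), np.float64(0.343), np.float64(0.157), np.float64(0.344)]
ctr [0.53338679 0.00618583 0.035     ] ex [0.38210584 0.92411857] 67.53581568457582
r_top [ 0.5434 -0.1324  0.084 ] [-0.1243 -0.0622]
r_bot [ 0.4241 -0.0829  0.084 ] [-0.1241  0.067 ]
pin [0.6395 0.0472 0.078 ] [ 0.0785 -0.0824]
pinblk [0.6421 0.0491 0.05  ] [ 0.0812 -0.084 ]
blkmid [ 0.5293 -0.0114  0.023 ] [-0.0178 -0.0029]
cam in tool [ 0.08003379  0.00076259 -0.11729608] 
 [[-0.     1.    -0.001]
 [-0.951 -0.001 -0.31 ]
 [-0.31   0.001  0.951]] [[319.60345781   0.         246.03973402]
 [  0.         319.60345781 191.27441966]
 [  0.           0.           1.        ]]
[[-0.95  0.3  -0.  ]
 [ 0.3   0.95 -0.  ]
 [ 0.   -0.   -1.  ]]
```

Emit:
jog_arm(steps=[0, 0, 0, 0, 0, 0.056, -0.227, -0.18, 0, 0, 0, 0, -0.227, -0.18, 0, 0, 0, 0, -0.227, -0.18, 0, 0, 0, 0, -0.227, -0.18, 0, 0, 0, 0, -0.227, -0.18, 0, 0, 0, 0, -0.227, -0.18, 0, 0, 0, 0, -0.227, -0.18, 0, 0, 0, 0, -0.227, -0.18, 0, 0, 0, 0, -0.227, -0.18, 0, 0, 0, 0, -0.227, -0.18, 0, 0, 0, 0, -0.227, -0.18, 0, 0, 0, 0, -0.227, -0.18, 0, 0, 0, 0, -0.227, -0.18, 0, 0, 0, 0, -0.227, -0.18, 0, 0, 0, 0, -0.227, -0.18, 0, 0, 0, 0, -0.227, -0.18, 0, 0, 0, 0, 0, 0, 0, 0, 0, 0, 0, 0, 0, 0, 0, 0], grip=0, newtons=60)

```text
time_s: 2.48
tool_pos: [0.5251, -0.0107, 0.256]
tool_rot: [-180.0, -0.1, 157.5]
force: [-0.0, -0.0, -0.1]
gripper_width: 0.0001
finger_force: 0.0
```

```bash
python3 - <<'E'
from h import *
p,d,c=grab('wrist'); cv2.imwrite('pics/w1.png',cv2.resize(p,(800,600),interpolation=cv2.INTER_CUBIC)[...,::-1])
E
```

```text
(no output)
```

View pics/w1.png

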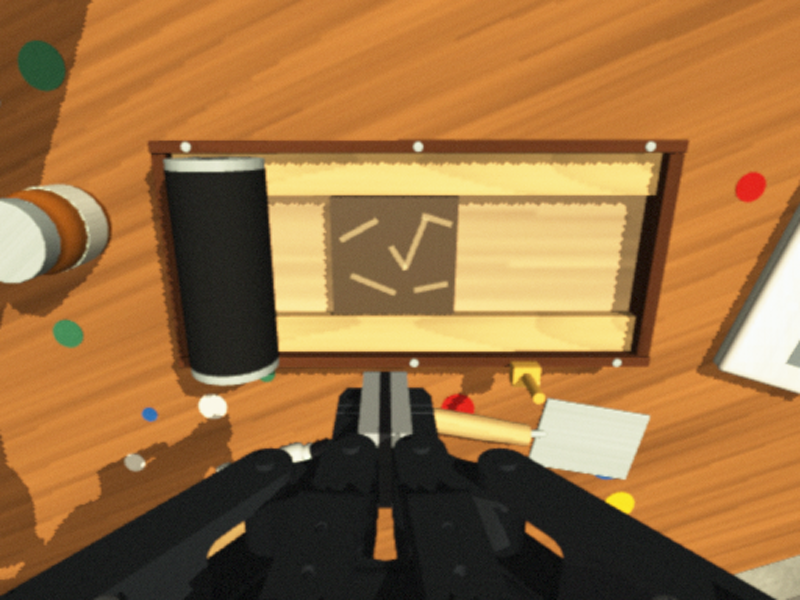

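The wrist view shows the roller at (220,270), the pin tip at (539,398) with its block at (525,372), the block centre at (394,255) and the press corners at (150,147), (688,147), (650,362) and (180,362).

```bash
cat >> h.py <<'E'
from scipy.optimize import least_squares
TH=np.radians(67.5); CTR=np.array([.5334,.0062])
def loc(P,th=None):
    th=TH if th is None else th
    d=np.atleast_2d(P)[:,:2]-CTR; return np.c_[d@[np.cos(th),np.sin(th)],d@[-np.sin(th),np.cos(th)]]
def cloud(f):
    v,u=np.mgrid[0:384,0:512]; d=f['d']; k=d>0
    X=np.linalg.inv(f['mtx'])@np.array([u[k],v[k],np.ones(k.sum())])*d[k]
    return (f['R'].T@(X-f['t'][:,None])).T, f['p'][k]
def roller(f,x0,hw=.04):
    P,c=cloud(f); L=loc(P); k=(P[:,2]>.055)&(P[:,2]<.095)&(abs(L[:,1])<.06)&(abs(L[:,0]-x0)<hw)&(c.max(1)<90)
    L,z=L[k],P[k,2]
    s=least_squares(lambda q:np.hypot(L[:,0]-q[0]-q[1]*L[:,1],z-q[2])-.03,[x0,0,.054],loss='soft_l1',f_scale=.002).x
    return s,k.sum()
E
python3 - <<'E'
from h import *
f=load('wrist')
C=[(150,145),(688,145),(650,364),(180,364)]
P=np.array([pt(f,x*.64,y*.64,.035) for x,y in C]); print(loc(P).round(4))
e=(P[1]+P[2]-P[0]-P[3]);print('yaw',np.degrees(np.arctan2(e[1],e[0])))
print('pin wrist',loc(pt(f,539*.64,398*.64,.078)).round(4), pt(f,539*.64,398*.64).round(4))
print(roller(f,-.12)); print(roller(load('top'),-.12))
b=[(331,197),(458,196),(455,314),(331,314)]
print(np.mean([loc(pt(f,x*.64,y*.64,.023)) for x,y in b],0))
u,v=345,255
h=f['p'][int(v)-25:int(v)+15,int(u)-25:int(u)+25]
cv2.imwrite('pics/pin.png',cv2.resize(f['p'][225:270,310:370],None,fx=10,fy=10,interpolation=cv2.INTER_CUBIC)[...,::-1])
E
```

```text
[[-0.1694  0.0762]
 [ 0.179   0.0763]
 [ 0.18   -0.0795]
 [-0.1696 -0.0794]]
yaw 67.50024834739558
pin wrist [[ 0.0851 -0.0839]] [0.6434 0.0527 0.0782]
(array([-0.12203593, -0.00154917,  0.05351125]), np.int64(7277))
(array([-0.12373467, -0.00375657,  0.05449219]), np.int64(1195))
[[-0.01100079 -0.00116179]]
```

View pics/pin.png

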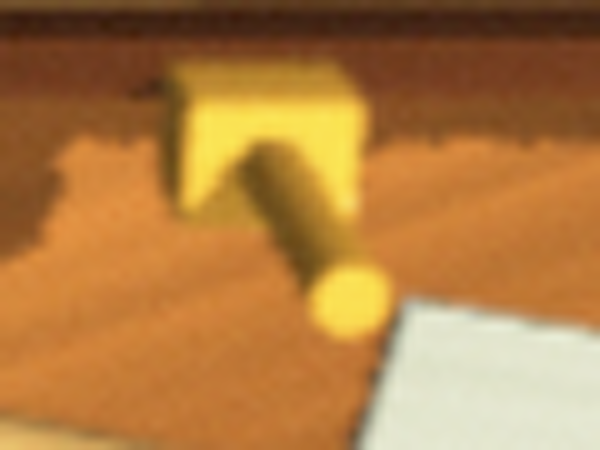

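Emit:
jog_arm(steps=[0, -0.192, 0.228, 0, 0, 0, 0, -0.192, 0.228, 0, 0, 0, 0, -0.192, 0.228, 0, 0, 0, 0, -0.192, 0.228, 0, 0, 0, 0, 0, 0.04, 0, 0, 0, 0, 0, 0, 0, 0, 0, 0, 0, 0, 0, 0, 0])

```text
time_s: 3.4
tool_pos: [0.4823, -0.1166, 0.1144]
tool_rot: [180.0, 0.1, 157.6]
force: [-0.1, -0.4, 0.0]
gripper_width: 0.0001
finger_force: 0.0
```

Emit:
jog_arm(steps=[0, 0, 0.02, 0, 0, 0, 0, 0, 0, 0, 0, 0])

```text
time_s: 3.65
tool_pos: [0.4817, -0.1171, 0.1107]
tool_rot: [180.0, 0.0, 157.6]
force: [-0.0, 0.4, 0.3]
gripper_width: -0.0002
finger_force: 0.0
```

Emit:
jog_arm(steps=[0, 0, 0.01, 0, 0, 0, 0, 0, 0, 0, 0, 0])

```text
time_s: 3.9
tool_pos: [0.4815, -0.1173, 0.1089]
tool_rot: [-180.0, -0.0, 157.6]
force: [1.2, -0.1, -0.1]
gripper_width: 0.0002
finger_force: 0.0
```

Emit:
jog_arm(steps=[0, 0, 0.005, 0, 0, 0, 0, 0, 0, 0, 0, 0])

```text
time_s: 4.15
tool_pos: [0.4816, -0.1174, 0.1084]
tool_rot: [-180.0, 0.0, 157.6]
force: [-2.1, -0.3, 6.6]
gripper_width: -0.0
finger_force: 3.4
```

Emit:
jog_arm(steps=[0, 0.04, 0, 0, 0, 0, 0, 0.04, 0, 0, 0, 0, 0, 0.04, 0, 0, 0, 0, 0, 0.04, 0, 0, 0, 0, 0, 0.04, 0, 0, 0, 0, 0, 0.04, 0, 0, 0, 0, 0, 0, 0, 0, 0, 0])

```text
time_s: 5.03
tool_pos: [0.4955, -0.0838, 0.1086]
tool_rot: [180.0, 0.0, 157.6]
force: [-1.9, 1.9, 12.5]
gripper_width: 0.0004
finger_force: 5.8
```

```bash
python3 - <<'E'
from h import *
s=r.get_state(); print(s['tool_pos'],loc(s['tool_pos']))
print(roller(load('top'),-.12)); grab('top'); print(roller(load('top'),-.10,.05))
E
```

```text
[ 0.49552522 -0.08377202  0.10864053] [[-0.09761736  0.00056093]]
(array([-0.12373467, -0.00375657,  0.05449219]), np.int64(1195))
(array([-0.1  ,  0.   ,  0.054]), np.int64(0))
```

Emit:
jog_arm(steps=[0, 0, -0.03, 0, 0, 0, 0, 0, -0.03, 0, 0, 0, 0, 0, 0, 0, 0, 0])

```text
time_s: 5.45
tool_pos: [0.4955, -0.0842, 0.1176]
tool_rot: [180.0, 0.0, 157.6]
force: [0.1, -0.9, 0.5]
gripper_width: 0.0001
finger_force: 0.0
```

```bash
python3 - <<'E'
from h import *
p,d,c=grab('wrist')
s=r.get_state(); print(s['tool_pos'],loc(s['tool_pos']))
f=load('wrist');P,c=cloud(f);L=loc(P);print(len(P))
k=(P[:,2]>.05)&(P[:,2]<.095)&(abs(L[:,1])<.065);print(k.sum(),(k&(c.max(1)<90)).sum(),np.percentile(L[k,0],[5,50,95]))
print(roller(f,-.10,.05))
cv2.imwrite('pics/w2.png',p[...,::-1])
E
```

```text
[ 0.49539914 -0.08416876  0.11738722] [[-0.09803215  0.00052559]]
195816
16391 14176 [-0.22817059 -0.11011062 -0.07921669]
(array([-0.1043267 , -0.00218258,  0.05359265]), np.int64(12725))
```

View pics/w2.png

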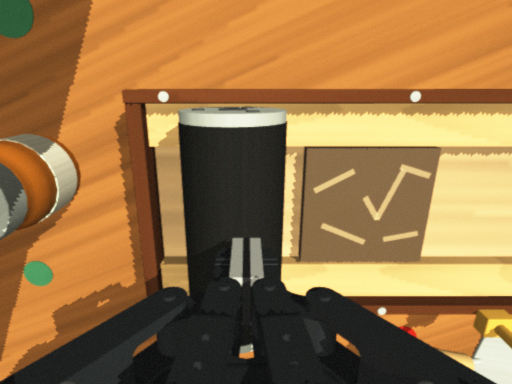

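Emit:
jog_arm(steps=[0, -0.12, 0, 0, 0, 0, 0, 0, 0.048, 0, 0, 0, 0, 0, 0.01, 0, 0, 0, 0, 0.064, 0, 0, 0, 0, 0, 0.064, 0, 0, 0, 0, 0, 0.064, 0, 0, 0, 0, 0, 0.064, 0, 0, 0, 0, 0, 0.064, 0, 0, 0, 0, 0, 0, 0, 0, 0, 0, 0, 0, -0.058, 0, 0, 0, 0, -0.16, 0, 0, 0, 0, 0, 0, 0.048, 0, 0, 0, 0, 0, 0.01, 0, 0, 0, 0, 0.064, 0, 0, 0, 0, 0, 0.064, 0, 0, 0, 0, 0, 0.064, 0, 0, 0, 0, 0, 0.064, 0, 0, 0, 0, 0, 0.064, 0, 0, 0, 0, 0, 0, 0, 0, 0, 0, 0, 0, -0.058, 0, 0, 0])

```text
time_s: 8.0
tool_pos: [0.5155, -0.0341, 0.1171]
tool_rot: [-180.0, -0.1, 157.6]
force: [-0.1, -0.3, 0.0]
gripper_width: -0.0
finger_force: 0.0
```

```bash
cat > m.py <<'E'
from h import *
import sys
grab('wrist'); f=load('wrist'); s=r.get_state(); print(s['time_s'],s['tool_pos'][2],loc(s['tool_pos']).round(4),roller(f,float(sys.argv[1]),.05))
E
python3 m.py -.056
```

```text
8.05 0.11839358281458559 [[-0.0441  0.0004]] (array([-0.0529451 , -0.00227133,  0.05357687]), np.int64(12779))
```

Emit:
jog_arm(steps=[0, -0.14, 0, 0, 0, 0, 0, 0, 0.048, 0, 0, 0, 0, 0, 0.01, 0, 0, 0, 0, 0.064, 0, 0, 0, 0, 0, 0.064, 0, 0, 0, 0, 0, 0.064, 0, 0, 0, 0, 0, 0.064, 0, 0, 0, 0, 0, 0.064, 0, 0, 0, 0, 0, 0, 0, 0, 0, 0, 0, 0, -0.058, 0, 0, 0, 0, -0.15, 0, 0, 0, 0, 0, 0, 0.048, 0, 0, 0, 0, 0, 0.01, 0, 0, 0, 0, 0.064, 0, 0, 0, 0, 0, 0.064, 0, 0, 0, 0, 0, 0.064, 0, 0, 0, 0, 0, 0.064, 0, 0, 0, 0, 0, 0.064, 0, 0, 0, 0, 0, 0, 0, 0, 0, 0, 0, 0, -0.058, 0, 0, 0])

```text
time_s: 10.55
tool_pos: [0.5355, 0.0144, 0.117]
tool_rot: [-180.0, -0.1, 157.6]
force: [-0.5, -0.1, 0.4]
gripper_width: 0.0002
finger_force: 0.0
```

```bash
python3 m.py -.003
```

```text
10.6 0.11842282309000673 [[0.0084 0.0005]] (array([-0.00121204, -0.00177094,  0.05358295]), np.int64(12820))
```

Emit:
jog_arm(steps=[0, -0.14, 0, 0, 0, 0, 0, 0, 0.048, 0, 0, 0, 0, 0, 0.01, 0, 0, 0, 0, 0.064, 0, 0, 0, 0, 0, 0.064, 0, 0, 0, 0, 0, 0.064, 0, 0, 0, 0, 0, 0.064, 0, 0, 0, 0, 0, 0.064, 0, 0, 0, 0, 0, 0, 0, 0, 0, 0, 0, 0, -0.058, 0, 0, 0, 0, -0.15, 0, 0, 0, 0, 0, 0, 0.048, 0, 0, 0, 0, 0, 0.01, 0, 0, 0, 0, 0.064, 0, 0, 0, 0, 0, 0.064, 0, 0, 0, 0, 0, 0.064, 0, 0, 0, 0, 0, 0.064, 0, 0, 0, 0, 0, 0.064, 0, 0, 0, 0, 0, 0, 0, 0, 0, 0, 0, 0, -0.058, 0, 0, 0])

```text
time_s: 13.1
tool_pos: [0.5555, 0.0628, 0.117]
tool_rot: [-180.0, -0.1, 157.6]
force: [-0.0, -0.4, -0.1]
gripper_width: -0.0002
finger_force: 0.0
```

```bash
python3 m.py .05
```

```text
13.15 0.11843086526930509 [[0.0609 0.0006]] (array([ 0.05091429, -0.00213608,  0.0535665 ]), np.int64(12746))
```

Emit:
jog_arm(steps=[0, 0.03, -0.25, 0, 0, 0, 0, 0.03, -0.25, 0, 0, 0, 0, 0.03, -0.25, 0, 0, 0, 0, 0, 0, 0, 0, 0, 0, 0, 0, 0, 0, 0])

```text
time_s: 13.78
tool_pos: [0.5608, 0.0751, 0.2295]
tool_rot: [-180.0, -0.0, 157.5]
force: [-1.1, 0.0, 0.2]
gripper_width: -0.0001
finger_force: 0.0
```

```bash
python3 m.py .05; python3 - <<'E'
from h import *
f=load('wrist'); P,c=cloud(f); c=c.astype(int); L=loc(P)
k=(P[:,2]>.074)&(P[:,2]<.082)&(L[:,1]<-.074)&(L[:,1]>-.093)&(c[:,0]-c[:,2]>80)&(abs(L[:,0]-.08)<.025)
print('pin depth pts',k.sum(),L[k].mean(0),L[k].min(0),L[k].max(0),np.median(P[k,2]))
cv2.imwrite('pics/w3.png',cv2.resize(f['p'],(800,600))[...,::-1])
E
```

```text
13.825 0.22901052841044034 [[0.074  0.0012]] (array([ 0.05119067, -0.00155063,  0.05359682]), np.int64(8035))<stdin>:4: RuntimeWarning: Mean of empty slice.
  ret = um.true_divide(
Traceback (most recent call last):
ValueError: zero-size array to reduction operation minimum which has no identity
```

Emit:
jog_arm(steps=[-0.2, 0, 0, 0, 0, 0, -0.2, 0, 0, 0, 0, 0, 0, 0, 0, 0, 0, 0, 0, 0, 0, 0, 0, 0])

```text
time_s: 14.32
tool_pos: [0.6157, 0.0524, 0.2287]
tool_rot: [-180.0, -0.1, 157.5]
force: [-0.6, 0.2, -1.1]
gripper_width: 0.0001
finger_force: 0.0
```

```bash
python3 m.py .05; python3 - <<'E'
from h import *
f=load('wrist'); P,c=cloud(f); c=c.astype(int); L=loc(P)
cv2.imwrite('pics/w3.png',cv2.resize(f['p'],(800,600))[...,::-1])
k=(P[:,2]>.072)&(P[:,2]<.084)&(L[:,1]<-.07)&(L[:,1]>-.097)&(c[:,0]-c[:,2]>60)&(abs(L[:,0]-.08)<.025)
print('pin depth pts',k.sum(),L[k].mean(0),L[k].min(0),L[k].max(0),np.median(P[k,2]))
E
```

```text
14.375 0.2290248080460482 [[ 0.0743 -0.0582]] (array([ 0.05117332, -0.001319  ,  0.05359536]), np.int64(10028))
pin depth pts 78 [ 0.08478325 -0.08305133] [ 0.06972451 -0.08785951] [ 0.08877246 -0.07123448] 0.07767519020103258
```

View pics/w3.png

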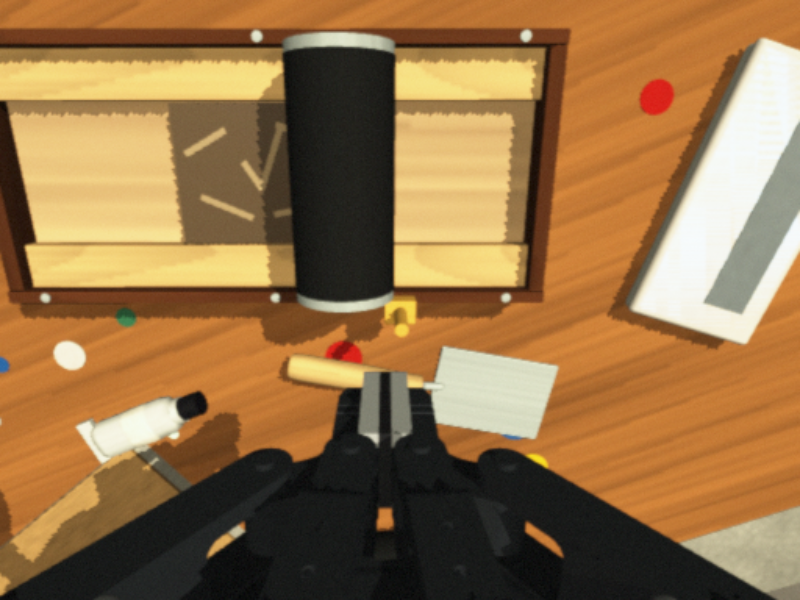

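The pin tip is at (402,330), which gives press x 0.085. The roller axis is at 0.051, so 34 mm remain. Everything else looks undisturbed.

Emit:
jog_arm(steps=[0.2, -0.11, 0, 0, 0, 0, 0.2, -0.11, 0, 0, 0, 0, 0, 0, 0.25, 0, 0, 0, 0, 0, 0.25, 0, 0, 0, 0, 0, 0.25, 0, 0, 0, 0, 0, 0, 0, 0, 0, 0, 0, 0.048, 0, 0, 0, 0, 0, 0.01, 0, 0, 0, 0, 0.05, 0, 0, 0, 0, 0, 0.05, 0, 0, 0, 0, 0, 0.05, 0, 0, 0, 0, 0, 0.05, 0, 0, 0, 0, 0, 0, 0, 0, 0, 0, 0, 0, -0.058, 0, 0, 0, 0, 0, 0, 0, 0, 0])

```text
time_s: 16.25
tool_pos: [0.5604, 0.0724, 0.118]
tool_rot: [180.0, 0.1, 157.5]
force: [-0.0, 0.6, -0.6]
gripper_width: 0.0005
finger_force: 0.0
```

```bash
python3 m.py .067
```

```text
16.3 0.1177365209099767 [[0.0714 0.0005]] (array([ 0.05091042, -0.00209909,  0.05356461]), np.int64(13545))
```

The tips ran about 1 mm too high and missed the roller, so I'll repeat the stroke a little lower.

Emit:
jog_arm(steps=[0, -0.2, 0, 0, 0, 0, 0, 0, 0.05, 0, 0, 0, 0, 0, 0.014, 0, 0, 0, 0, 0, 0, 0, 0, 0])

```text
time_s: 16.8
tool_pos: [0.5489, 0.0453, 0.1084]
tool_rot: [180.0, 0.0, 157.6]
force: [-4.5, 0.2, 21.3]
gripper_width: -0.0003
finger_force: 10.3
```

Emit:
jog_arm(steps=[0, 0, -0.003, 0, 0, 0, 0, 0.05, 0, 0, 0, 0, 0, 0.05, 0, 0, 0, 0, 0, 0.05, 0, 0, 0, 0, 0, 0.05, 0, 0, 0, 0, 0, 0, 0, 0, 0, 0, 0, 0, -0.06, 0, 0, 0, 0, 0, 0, 0, 0, 0])

```text
time_s: 17.8
tool_pos: [0.5605, 0.0729, 0.1175]
tool_rot: [180.0, 0.1, 157.6]
force: [-0.8, 0.1, -0.2]
gripper_width: -0.0001
finger_force: 0.0
```

```bash
python3 m.py .067
```

```text
17.85 0.11721151749652622 [[0.0718 0.0007]] (array([ 0.06652348, -0.00155925,  0.05357979]), np.int64(12692))
```

Emit:
jog_arm(steps=[0, -0.11, 0, 0, 0, 0, 0, 0, 0.048, 0, 0, 0, 0, 0, 0.012, 0, 0, 0, 0, 0.055, 0, 0, 0, 0, 0, 0.055, 0, 0, 0, 0, 0, 0.055, 0, 0, 0, 0, 0, 0.055, 0, 0, 0, 0, 0, 0, 0, 0, 0, 0, 0, 0, 0, 0, 0, 0])

```text
time_s: 18.98
tool_pos: [0.5665, 0.0882, 0.1087]
tool_rot: [180.0, 0.0, 157.6]
force: [-5.0, 2.4, 18.9]
gripper_width: -0.0001
finger_force: 9.3
```

Emit:
jog_arm(steps=[0, 0, -0.06, 0, 0, 0, 0, 0, 0, 0, 0, 0])

```text
time_s: 19.23
tool_pos: [0.5666, 0.0878, 0.1174]
tool_rot: [180.0, 0.0, 157.5]
force: [0.5, -0.6, -0.6]
gripper_width: 0.0001
finger_force: 0.0
```

```bash
python3 m.py .083
```

```text
19.275 0.11707702688932561 [[0.088  0.0007]] (array([ 0.08339779, -0.00194026,  0.05357774]), np.int64(12690))
```

Emit:
jog_arm(steps=[0, 0, -0.25, 0, 0, 0, 0, 0, -0.25, 0, 0, 0, 0, 0, -0.25, 0, 0, 0, -0.2, 0, 0, 0, 0, 0, -0.2, 0, 0, 0, 0, 0, 0, 0, 0, 0, 0, 0, 0, 0, 0, 0, 0, 0])

```text
time_s: 20.15
tool_pos: [0.621, 0.065, 0.229]
tool_rot: [-180.0, -0.1, 157.5]
force: [0.3, -0.9, -0.1]
gripper_width: -0.0006
finger_force: 0.0
```

```bash
python3 m.py .084; python3 - <<'E'
from h import *
f=load('wrist'); P,c=cloud(f); c=c.astype(int); L=loc(P)
cv2.imwrite('pics/w4.png',cv2.resize(f['p'][90:250,130:370],(720,480),interpolation=cv2.INTER_CUBIC)[...,::-1])
k=(P[:,2]>.0745)&(P[:,2]<.082)&(L[:,1]<-.075)&(L[:,1]>-.092)&(c[:,0]-c[:,2]>60)&(abs(L[:,0]-.085)<.012)
print('pin pts',k.sum(),np.median(L[k],0),(np.percentile(L[k],[3,97],axis=0).mean(0)))
E
```

```text
20.2 0.22914268494309165 [[ 0.088  -0.0583]] (array([ 0.08368209, -0.00129864,  0.05361388]), np.int64(10035))
pin pts 66 [ 0.08521283 -0.08325388] [ 0.08520485 -0.08364128]
```

View pics/w4.png

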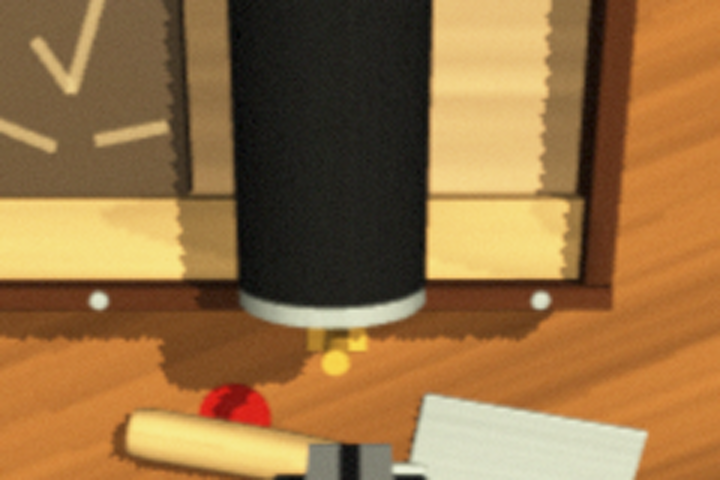

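The pin is at (335,362) and the roller end spans 238–426, so the roller is about 1.3 mm short. One small roll should fix it.

Emit:
jog_arm(steps=[0.2, -0.02, 0, 0, 0, 0, 0.2, -0.02, 0, 0, 0, 0, 0, 0, 0.25, 0, 0, 0, 0, 0, 0.25, 0, 0, 0, 0, 0, 0.25, 0, 0, 0, 0, 0, 0, 0, 0, 0, 0, 0, 0.048, 0, 0, 0, 0, 0, 0.012, 0, 0, 0, 0, 0, 0, 0, 0, 0])

```text
time_s: 21.32
tool_pos: [0.5645, 0.0823, 0.109]
tool_rot: [180.0, 0.1, 157.6]
force: [0.1, -0.7, 2.1]
gripper_width: -0.0003
finger_force: 1.3
```

Emit:
jog_arm(steps=[0, 0, 0.002, 0, 0, 0, 0, 0.01, 0, 0, 0, 0, 0, 0.01, 0, 0, 0, 0, 0, 0, 0, 0, 0, 0, 0, 0, -0.06, 0, 0, 0, 0, 0, -0.25, 0, 0, 0, 0, 0, -0.25, 0, 0, 0, 0, 0, -0.25, 0, 0, 0, -0.2, 0, 0, 0, 0, 0, -0.2, 0, 0, 0, 0, 0, 0, 0, 0, 0, 0, 0, 0, 0, 0, 0, 0, 0])

```text
time_s: 22.82
tool_pos: [0.6199, 0.0623, 0.2294]
tool_rot: [-180.0, -0.0, 157.5]
force: [-0.1, 0.2, -0.0]
gripper_width: -0.0002
finger_force: 0.0
```

```bash
python3 m.py .084; python3 - <<'E'
from h import *
f=load('wrist'); P,c=cloud(f); c=c.astype(int); L=loc(P)
k=(P[:,2]>.0745)&(P[:,2]<.082)&(L[:,1]<-.075)&(L[:,1]>-.092)&(c[:,0]-c[:,2]>60)&(abs(L[:,0]-.085)<.012)
print('pin pts',k.sum(),np.median(L[k],0),(np.percentile(L[k],[3,97],axis=0).mean(0)))
E
```

```text
22.875 0.2293748243861846 [[ 0.085  -0.0583]] (array([ 0.08499434, -0.0010746 ,  0.05360382]), np.int64(10004))
pin pts 68 [ 0.08499799 -0.08345454] [ 0.08499951 -0.08386684]
```

Axis and pin both read 0.0850 and the arm is clear, so I'm handing it in.

```bash
python3 -c "
from cell import r
print(r.finish_job())"
```

```text
the job is handed in; nothing more can be done
None
```

I rolled the roller over the lino block with light fingertip strokes along its top. It came to rest level with the brass pointer: axis and pin both measured at the same press x in the wrist camera, good to about 1 mm. The arm ended clear of everything, and the job was handed in at about 23 s.

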